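# Lid the canisters and hold the vacuum dial at full

## Task

Put the red lid on the red canister and the blue lid on the blue one, each pressed or set fully home, leaving the canisters standing on their seats. Then turn the orange-posted spring-return vacuum dial clockwise past its first and second clicks to the third (the three red dots) and keep holding it there against its spring: finish while still holding it. Leave the yellow lid and the other things on the bench as they are.

Things in the scene. Friction and masses are not known exactly. Their poses are not given: they have to be found in the camera images.
- red_lid: red lid: disc 90 mm across and 6 mm thick, with a round black grip knob on top (28 mm across, 26 mm tall, red dot on its end) and a black rubber plug below (75 mm across, 8 mm deep, tapered to 67 mm). 40 mm tall in all, 0.14 kg, lies knob up on the table. Origin: centre of the plug's underside; z up through the knob. Heights above the origin: disc 8 to 14 mm, knob 14 to 40 mm
- blue_lid: blue lid: disc 90 mm across and 6 mm thick, with a round black grip knob on top (28 mm across, 26 mm tall, blue dot on its end) and a black rubber plug below (75 mm across, 8 mm deep, tapered to 67 mm). 40 mm tall in all, 0.14 kg, lies knob up on the table. Origin: centre of the plug's underside; z up through the knob. Heights above the origin: disc 8 to 14 mm, knob 14 to 40 mm
- yellow_lid: yellow lid (spare, not to be used; must stay where it is): disc 90 mm across and 6 mm thick, with a round black grip knob on top (28 mm across, 26 mm tall, yellow dot on its end) and a black rubber plug below (75 mm across, 8 mm deep, tapered to 67 mm). 40 mm tall in all, 0.14 kg, lies knob up on the table. Origin: centre of the plug's underside; z up through the knob. Heights above the origin: disc 8 to 14 mm, knob 14 to 40 mm
- red_canister: red open canister, loose, upright on one of the station's two seats (which one varies): 90 mm across outside, 82 mm inside, 80 mm tall, red with a steel band, about 0.5 kg, dried sausages inside below the reach of the lid's plug. Origin: centre of its underside; z up. With its lid fully home, the lid's origin lies 72 mm above this origin, on the same axis
- blue_canister: blue open canister, loose, upright on one of the station's two seats (which one varies): 90 mm across outside, 82 mm inside, 80 mm tall, blue with a steel band, about 0.5 kg, dried sausages inside below the reach of the lid's plug. Origin: centre of its underside; z up. With its lid fully home, the lid's origin lies 72 mm above this origin, on the same axis
- station: fixed low steel plate 130 x 270 x 25 mm with two round rubber seats 65 mm either side of its centre along its y axis, each a collar of 104 mm outer diameter and 6 mm height on the plate, in which the canisters stand. A canister's underside is 25 mm above the table, its rim 105 mm. Origin: centre of its underside
- dial_box: fixed white control box 150 x 150 x 60 mm which carries the dial on its top. Origin: centre of its underside; the dial's upright axis passes through it. Marks on the top beside the dial's rim: a black bar at rest, then one, two and (red) three dots at the clicks
- dial_post (a point): the dial's orange upright post, a round pin 16 mm across rising 41 mm from the grey dial disc (116 mm across), its centre 47 mm from the dial's axis; free on all sides save that a low steel hub (28 mm across, 8 mm above the disc) lies at the dial's centre. This point is on the post's centre line 98 mm above the table; its top is at 114 mm, the disc's top at 73 mm. It travels with the dial, clockwise as seen from above
- dial (a joint): dial angle in rad: 0 at rest (stop), grows clockwise as seen from above; clicks 1, 2 and 3 at about 0.47, 0.94 and 1.41, hard stop at 1.50. The spring pulls it back to 0 from everywhere when let go. Pushing the post takes about 2 to 11 N along its path, most on the way from one click to the next (more if the post is gripped tightly without turning with it); about 8 N holds it at the third
- shaker: amber jar with steel cap, 52 mm across, 110 mm tall, loose on the table; origin: centre of its underside; must stay where it is
- spool: pale wooden spool, 68 mm across, 90 mm tall, loose on the table; origin: centre of its underside; must stay where it is
- candy_bowl: clear bowl 110 mm across, 50 mm tall, loose on the table; origin: centre of its underside; must stay where it is
- mallet: hammer lying on the white cutting board at the left; origin: underside; must stay where it is
Things that resemble listed ones, but are neither listed nor needed, are in the scene too. What is shaped like the blue_canister but turquoise is not meant.

How it is judged (in metres and radians):
On the way, in this order (a step that is already met when the one before it is completed fails the run):
1. both lids fully home on the canisters of their colour and let go, the dial still near rest (horizontal distance between red_lid and red_canister below 0.007 m and z of red_lid in the frame of red_canister between 0.068 and 0.0755 m and angle between the z axis of red_lid and the z axis of red_canister, either way round below 0.06 rad and angle between each of red_canister, blue_canister's own z axis and vertical below 0.06 rad and distance of each of red_canister, blue_canister from where it was at the start of the episode below 0.015 m and horizontal distance between blue_lid and blue_canister below 0.007 m and z of blue_lid in the frame of blue_canister between 0.068 and 0.0755 m and angle between the z axis of blue_lid and the z axis of blue_canister, either way round below 0.06 rad and contact force between each of the arm, the fingers and red_lid below 0.1 N and contact force between each of the arm, the fingers and blue_lid below 0.1 N and value of joint dial below 0.25 rad), for 0.2 s.
2. the dial turned to the third click and held there by the robot, lids still home (horizontal distance between red_lid and red_canister below 0.007 m and z of red_lid in the frame of red_canister between 0.068 and 0.0755 m and angle between the z axis of red_lid and the z axis of red_canister, either way round below 0.06 rad and angle between each of red_canister, blue_canister's own z axis and vertical below 0.06 rad and distance of each of red_canister, blue_canister from where it was at the start of the episode below 0.015 m and horizontal distance between blue_lid and blue_canister below 0.007 m and z of blue_lid in the frame of blue_canister between 0.068 and 0.0755 m and angle between the z axis of blue_lid and the z axis of blue_canister, either way round below 0.06 rad and value of joint dial above 1.28 rad and contact force between any of the fingers, the arm and dial_box above 2 N), for 0.5 s.
At the end, for the whole second after the job is handed in: Each lid home on its colour's canister (7 mm of the axis, 4 mm of depth, 0.06 rad), untouched; canisters upright within 15 mm of their start; dial beyond 1.28 rad, still, pushed by the robot with over 2 N; yellow lid, jar, spool, bowl, hammer within 30 mm of their start (all of step 2 and contact force between each of the arm, the fingers and red_lid below 0.1 N and contact force between each of the arm, the fingers and blue_lid below 0.1 N and velocity of joint dial between -0.1 and 0.1 rad/s and distance of each of yellow_lid, shaker, spool, candy_bowl, mallet from where it was at the start of the episode below 0.03 m); the arm keeps its last pose, push and grip.
It fails at once if the yellow lid or a bystander was shoved or knocked over (distance of any of yellow_lid, shaker, spool, candy_bowl, mallet from where it was at the start of the episode above 0.03 m or angle between any of yellow_lid, shaker, spool, candy_bowl's own z axis and vertical above 0.5 rad).
It fails at once if a canister was knocked off its seat or tipped (distance of any of red_canister, blue_canister from where it was at the start of the episode above 0.04 m or angle between any of red_canister, blue_canister's own z axis and vertical above 0.3 rad).
It also fails if it takes over 72 s, if anything falls off the work surface, if the arm or the gripper's body presses on something with over 40 N, if the wrist force passes 120 N, or if a joint passes its speed limit or range.

## Robot

A 6-joint arm with a two-finger parallel gripper is mounted at the origin on the work surface. World frame = base frame: x ahead of the robot, y to its left, z up, the work surface at z = 0. Lengths are in m, angles in degrees, forces in N, time in s.
With the tool pointing down it reaches from about 0.325 to 0.75 m from the base axis. Payload 7.6 kg.
Tool frame: the origin (TCP) lies on the centre line of the jaws, within the pads' length; the fingertips stand 14 mm ahead of it and the grasp point (between the pads) lies 5 mm behind it; z points along the fingers, y is the line along which they close (so a half turn about z gives the same grasp; the last joint's range is limited). The gripper opens to 85 mm and grips with 20 to 120 N. Pads are 22 mm wide; open, the fingers measure 114 mm over their backs; the gripper's body (76 mm by 85 mm) begins 54 mm behind the grasp point. The pads swing forward as they close: fully open they stand 13 mm farther back than shut.
Start: joints at [68.165, 2.991, 80.254, -0, 96.75, -4.028], TCP at [0.161, 0.5, 0.245] pointing down, gripper open.
Joint ranges: [-166.34, 166.34], [-52.06, 124.39], [6.96, 135.62], [-60.46, 240.46], [14.63, 156.25], [-167.68, 167.68]. Speed limits (degrees/s): [147.25, 147.25, 172.46, 180, 180, 180].

## Interface

Orientations are given as [roll, pitch, yaw] about the fixed x, y, z axes, in that order (R = Rz(yaw) Ry(pitch) Rx(roll)).
In Python, from cell import r, jaws, inverse_kinematics, cams gives the robot as it stands. Calls block until the motion is done:
- r.goto(position, orientation): joint-space move of the TCP to a pose.
- r.line_to(position, attitude=None, v=0.15): straight line of the TCP; attitude=None keeps the orientation; v is the mean speed in m/s.
- r.set_joints(angles): joint-space move.
- jaws.open_jaws() and jaws.grasp(squeeze=None): open the fingers fully, or close them until they stop; squeeze is the grip in N (None keeps the last).
- r.pause(seconds).
- inverse_kinematics(position, orientation): joint angles nearest the present ones, or None.
- r.observe(): the state.
- cams.camera(name): name is "scene" or "top"; returns (picture, depth): 400x640x3 uint8, blue, green, red; 400x640 float32, m along the optical axis (not along the pixel's ray), 0 where there is no reading.
- cams.camera_info(name): a dict with "fx", "fy", "cx", "cy" (pixels), "R" (3x3) and "t" (3): a world point X has camera coordinates R X + t. Camera axes: x right, y down, z forward; pixel columns grow to the right and rows downward; lengths in m; the calibration is good to about 2 mm. A picture is of the moment at which its call begins. camera_info takes no time and is no camera call.
A pose or a line that the arm cannot do raises r.IKError and nothing moves.
- r.close_job(): hands the job in; it is judged then, once.
The state is a dict: "clock": time; "qpos": joint angles; "dq": joint speeds; "joint_torque": joint torques, N m; "eef_pos": TCP position; "tcp_rot": TCP orientation; "contact_force": force on the tool from outside, world axes, zero at the start; "moment": the same for the moment, N m; "width": opening from 0.0 (shut) to 1.0 (fully open); "finger_force": force on a finger pad.
Only numpy, scipy, OpenCV 4.12 (cv2) and the standard library are available. Lean on these libraries where they do the work, as an engineer would, in place of code of your own. Each camera call takes 0.05 s, during which the arm holds its last target. There are 200 camera calls.

## Working session

There is one attempt and no reset: what is moved stays moved. The work goes in short steps, each a Python script; the robot and the scene stay as the last script left them, time stands still between calls to the robot, and variables do not carry over. Pictures are saved under pics/ and viewed, at most 10 in all, crops included, and the job is handed in when it is done.

```bash
ls; mkdir -p pics
python3 - <<'E'
from cell import r,cams
import cv2,numpy as np
for n in("scene","top"):
    p,d=cams.camera(n); cv2.imwrite(f"pics/{n}0.png",p); np.save(f"pics/{n}0.npy",d)
    print(n,cams.camera_info(n))
print(r.observe())
E
```

```text
pics
scene {'fx': 506.5954218791037, 'fy': 506.5954218791037, 'cx': 308.2992955883925, 'cy': 202.96614451579973, 'R': array([[ 0.06620226,  0.99772702,  0.01257179],
       [ 0.72681369, -0.0395863 , -0.68569292],
       [-0.68363668,  0.05453177, -0.72778237]]), 't': array([-0.16465617, -0.3126772 ,  1.7927766 ])}
top {'fx': 371.3303268680294, 'fy': 371.3303268680294, 'cx': 320.95708566829063, 'cy': 202.32797109229705, 'R': array([[ 0.0090214 , -0.99995549,  0.00276122],
       [-0.99701095, -0.00920666, -0.07670992],
       [ 0.07673193, -0.00206094, -0.99704963]]), 't': array([0.14108984, 0.55216346, 1.17580974])}
{'clock': 0.1, 'qpos': array([ 6.81637127e+01,  3.02088502e+00,  8.03086451e+01, -6.32192619e-04,
        9.67485368e+01, -4.02775002e+00]), 'dq': array([ 0.05490756, -0.10689685, -0.14270356,  0.01586013,  0.08130475,
        0.02739418]), 'joint_torque': array([ 1.26797338e-03, -3.82581460e+01, -3.60984063e+01, -9.15617534e-05,
        4.74853805e-03, -4.62796163e-05]), 'eef_pos': array([0.16044939, 0.49961394, 0.24456881]), 'tcp_rot': array([-1.79922082e+02, -4.85703060e-03,  1.62191386e+02]), 'contact_force': array([ 0.09447923, -0.04173034,  0.43845697]), 'moment': array([-0.00821714, -0.02173634, -0.03353559]), 'finger_force': 0.0, 'width': 0.9984360183472515}
```

View pics/scene0.png

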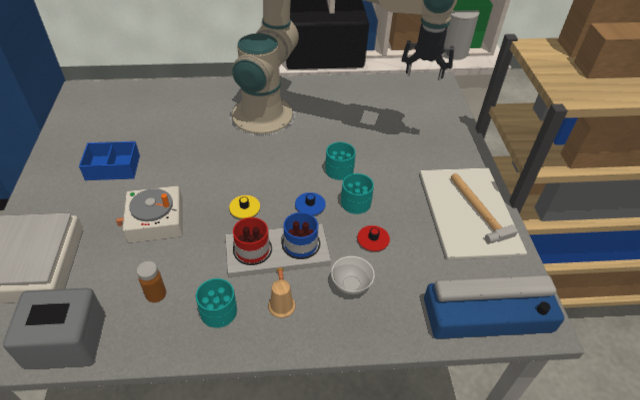

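View pics/top0.png

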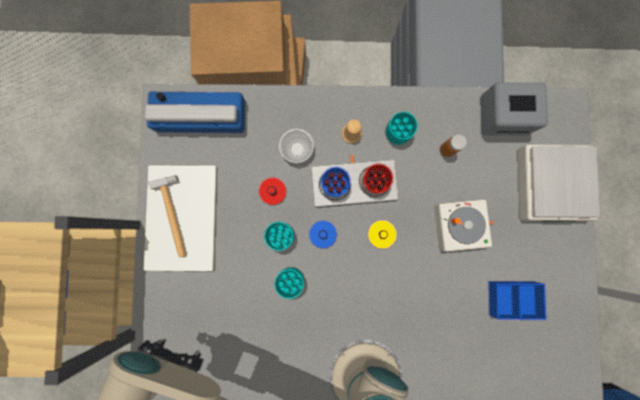

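The scene view shows the red lid at (374,238), blue lid (310,204), yellow lid (245,206), red canister (251,240), blue canister (300,235) and the dial box (152,210). In the top view these are red lid (272,191), blue lid (322,235), red canister (377,179), blue canister (335,182) and dial (467,225). The three turquoise cups at top (280,237), (290,283) and (402,127) are not the blue canister, because they are off the station and the wrong colour. I'll confirm this in an enlarged crop and measure at the same time.

```bash
cat > h.py <<'E'
import cv2,numpy as np
from cell import r,jaws,inverse_kinematics,cams
def ray(n,uv,z):
    c=cams.camera_info(n);R=np.array(c["R"]);t=np.array(c["t"])
    d=R.T@np.array([(uv[0]-c["cx"])/c["fx"],(uv[1]-c["cy"])/c["fy"],1]);o=-R.T@t
    return (o+d*(z-o[2])/d[2])
def proj(n,X):
    c=cams.camera_info(n);q=np.array(c["R"])@X+c["t"]
    return np.array([c["fx"]*q[0]/q[2]+c["cx"],c["fy"]*q[1]/q[2]+c["cy"]])
def blobs(p,hue,box,smin=130,vmin=60,amin=15):
    """hue range(s) -> list of (area, circle centre, radius, centroid) in box x0,y0,x1,y1"""
    h=cv2.cvtColor(p,cv2.COLOR_BGR2HSV);m=np.zeros(p.shape[:2],np.uint8)
    for a,b in hue: m|=cv2.inRange(h,(a,smin,vmin),(b,255,255))
    k=np.zeros_like(m);x0,y0,x1,y1=box;k[y0:y1,x0:x1]=m[y0:y1,x0:x1]
    cs,_=cv2.findContours(k,cv2.RETR_EXTERNAL,cv2.CHAIN_APPROX_NONE);o=[]
    for c in cs:
        a=cv2.contourArea(c)
        if a<amin: continue
        M=cv2.moments(c);o.append((a,*cv2.minEnclosingCircle(c),(M["m10"]/a,M["m01"]/a)))
    return sorted(o,key=lambda b:-b[0])
RED=[(0,6),(172,180)];BLUE=[(104,125)];ORANGE=[(6,18)];YEL=[(22,34)]
E
python3 - <<'E'
from h import *
p=cv2.imread("pics/top0.png");s=cv2.imread("pics/scene0.png")
cv2.imwrite("pics/crop0.png",cv2.resize(p[105:265,240:500],None,fx=3,fy=3,interpolation=cv2.INTER_CUBIC))
for nm,n,im,hue,box,z in [("redlid","top",p,RED,(250,170,295,212),.014),("redlid","scene",s,RED,(350,220,398,255),.014),
 ("bluelid","top",p,BLUE,(305,215,340,255),.014),("bluelid","scene",s,BLUE,(290,188,330,218),.014),
 ("yellow","top",p,YEL,(360,215,405,255),.014),
 ("redcan","top",p,RED,(358,158,400,200),.105),("bluecan","top",p,BLUE,(314,162,355,204),.105),
 ("redcan","scene",s,RED,(228,210,274,270),.105),("bluecan","scene",s,BLUE,(278,205,324,265),.105),
 ("post","top",p,ORANGE,(436,200,482,250),.114),("post","scene",s,ORANGE,(128,185,182,238),.114)]:
    for b in blobs(im,hue,box)[:3]: print(nm,n,b[0],np.round(b[1]),round(b[2],1),np.round(b[3]),"circ",ray(n,b[1],z).round(4),"cen",ray(n,b[3],z).round(4))
E
```

```text
redlid top 539.5 [272. 191.] 13.6 [272. 191.] circ [0.5876 0.3051 0.014 ] cen [0.5876 0.3052 0.014 ]
redlid scene 613.5 [373. 238.] 16.2 [373. 238.] circ [0.5944 0.3037 0.014 ] cen [0.5922 0.3044 0.014 ]
bluelid top 533.0 [323. 234.] 13.5 [323. 234.] circ [0.4491 0.14   0.014 ] cen [0.449  0.1398 0.014 ]
bluelid scene 582.0 [307. 208.] 19.0 [308. 205.] circ [0.4725 0.1297 0.014 ] cen [0.4599 0.1349 0.014 ]
yellow top 570.0 [382. 234.] 14.0 [382. 234.] circ [ 0.4508 -0.0515  0.014 ] cen [ 0.4506 -0.0512  0.014 ]
redcan top 638.0 [378. 178.] 14.8 [378. 178.] circ [ 0.6186 -0.0234  0.105 ] cen [ 0.6186 -0.0235  0.105 ]
bluecan top 609.5 [335. 182.] 14.7 [335. 182.] circ [0.6062 0.1041 0.105 ] cen [0.6069 0.1038 0.105 ]
redcan scene 907.5 [250. 233.] 18.1 [250. 234.] circ [ 0.6328 -0.0254  0.105 ] cen [ 0.6342 -0.0256  0.105 ]
redcan scene 68.5 [252. 252.] 15.5 [253. 259.] circ [ 0.6934 -0.0218  0.105 ] cen [ 0.715  -0.0179  0.105 ]
bluecan scene 1071.5 [305. 222.] 24.8 [302. 224.] circ [0.6034 0.115  0.105 ] cen [0.6113 0.1072 0.105 ]
bluecan scene 64.0 [300. 248.] 15.0 [300. 253.] circ [0.6861 0.0976 0.105 ] cen [0.7047 0.097  0.105 ]
post top 30.5 [456. 222.] 5.2 [456. 221.] circ [ 0.4904 -0.2543  0.114 ] cen [ 0.4934 -0.254   0.114 ]
post scene 61.0 [162. 200.] 7.3 [164. 200.] circ [ 0.5141 -0.2587  0.114 ] cen [ 0.5138 -0.2533  0.114 ]
```

View pics/crop0.png

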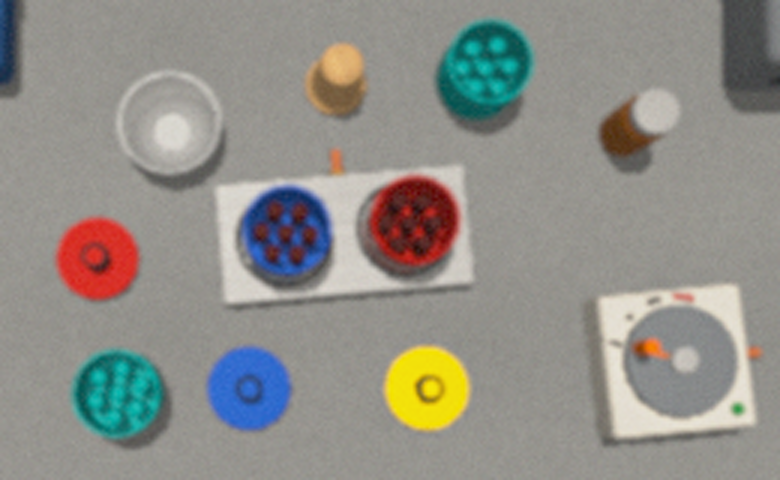

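The crop confirms the choices. The red lid is at (97,258), the blue lid at (249,388) and the yellow lid at (427,388). The blue canister is at (286,232) and the red at (414,223), both on the station, and the turquoise cups are clearly a different colour. The dial post is at (650,348), beside the black rest bar. The one, two and red three dots run clockwise through (629,317), (654,300) and (683,296).

Next I'll cross-check with depth.

```bash
cat >> h.py <<'E'
def cloud(n,d):
    c=cams.camera_info(n);v,u=np.indices(d.shape)
    q=np.stack([(u-c["cx"])/c["fx"]*d,(v-c["cy"])/c["fy"]*d,d],-1)
    P=(q-np.array(c["t"]))@np.array(c["R"]);P[d==0]=np.nan
    return P
def near(P,c,rad,z0,z1):
    k=(np.hypot(P[...,0]-c[0],P[...,1]-c[1])<rad)&(P[...,2]>z0)&(P[...,2]<z1);q=P[k]
    (x,y),R=cv2.minEnclosingCircle(q[:,:2].astype(np.float32)) if len(q) else ((0,0),0)
    return len(q),np.round([x,y,R],4),np.round(q.mean(0),4)
E
python3 - <<'E'
from h import *
for n in("top","scene"):
    P=cloud(n,np.load(f"pics/{n}0.npy"));print(n)
    for nm,c,rad,a,b in [("redcan",(.618,-.023),.06,.095,.115),("bluecan",(.606,.104),.06,.095,.115),
      ("redlid disc",(.59,.304),.06,.009,.02),("red knob",(.59,.304),.03,.03,.05),("bluelid disc",(.449,.14),.06,.009,.02),("blue knob",(.449,.14),.03,.03,.05),
      ("table",(.5,.04),.03,-.02,.02),
      ("post",(.49,-.255),.03,.09,.125),("hub",(.482,-.297),.022,.076,.09),("disc",(.482,-.297),.075,.067,.09),("box",(.482,-.297),.12,.05,.09)]: print(nm,*near(P,c,rad,a,b))
print(ray("top",(468,225),.081))
for yaw in range(-180,180,45):
    print(yaw,[None if q is None else np.round(q[[0,5]]) for q in (inverse_kinematics(p,[180,0,yaw]) for p in ([.588,.304,.2],[.449,.14,.2],[.618,-.023,.2],[.49,-.25,.2]))])
E
```

```text
top
redcan 151 [ 0.6206 -0.024   0.045 ] [ 0.6204 -0.0245  0.104 ]
bluecan 137 [0.6092 0.105  0.0449] [0.6103 0.1048 0.1041]
redlid disc 515 [0.5874 0.3068 0.0448] [0.5872 0.3066 0.0143]
red knob 60 [0.5876 0.3064 0.0134] [0.5874 0.3065 0.0403]
bluelid disc 530 [0.449  0.1416 0.0449] [0.4488 0.1418 0.0143]
blue knob 63 [0.4487 0.1417 0.0137] [0.4487 0.1416 0.0407]
table 265 [0.4998 0.0402 0.03  ] [5.00e-01 3.99e-02 3.00e-04]
post 37 [ 0.4937 -0.2554  0.0079] [ 0.4937 -0.254   0.109 ]
hub 75 [ 0.4851 -0.2965  0.0194] [ 0.482  -0.2992  0.0806]
disc 1081 [ 0.4859 -0.296   0.0659] [ 0.4808 -0.3017  0.0739]
box 2283 [ 0.4817 -0.301   0.1029] [ 0.4807 -0.2969  0.0665]
scene
redcan 305 [ 0.6219 -0.0235  0.0482] [ 0.623  -0.0259  0.1029]
bluecan 296 [0.6091 0.1028 0.0485] [0.6128 0.1034 0.1026]
redlid disc 542 [0.5902 0.3053 0.0463] [0.5945 0.3041 0.0153]
red knob 87 [0.5898 0.3052 0.0156] [0.5918 0.3043 0.0392]
bluelid disc 428 [0.4494 0.142  0.0483] [0.455  0.1399 0.0154]
blue knob 73 [0.4514 0.1413 0.0157] [0.4537 0.1395 0.04  ]
table 239 [0.4999 0.0397 0.0299] [0.4995 0.0384 0.0017]
post
[... 270 characters left out ...]
    ]
-180 [array([ 24., -66.]), array([ 13., -77.]), array([ -6., -96.]), array([ -31., -121.])]
-135 [array([  24., -111.]), array([  13., -122.]), array([  -6., -141.]), array([ -31., -166.])]
-90 [array([  24., -156.]), array([  13., -167.]), None, array([-31., 149.])]
-45 [array([ 24., 159.]), array([ 13., 148.]), array([ -6., 129.]), array([-31., 104.])]
0 [array([ 24., 114.]), array([ 13., 103.]), array([-6., 84.]), array([-31.,  59.])]
45 [array([24., 69.]), array([13., 58.]), array([-6., 39.]), array([-31.,  14.])]
90 [array([24., 24.]), array([13., 13.]), array([-6., -6.]), array([-31., -31.])]
135 [array([ 24., -21.]), array([ 13., -32.]), array([ -6., -51.]), array([-31., -76.])]
```

```bash
cat >> h.py <<'E'
D=[180,0,90]
def pick(x,y):
    r.goto([x,y,.14],D); r.line_to([x,y,.032],v=.1); jaws.grasp(40); o=r.observe()
    print("grasp",o["width"],o["finger_force"],o["eef_pos"]); r.line_to([x,y,.2],v=.2)
    o=r.observe();print("lift",o["width"],o["contact_force"],o["clock"])
def place(x,y):
    r.goto([x,y,.2],D); r.line_to([x,y,.150],v=.15); z=.150
    f0=r.observe()["contact_force"][2]
    while z>.125:
        z-=.002; r.line_to([x,y,z],v=.03); o=r.observe(); f=o["contact_force"][2]-f0
        if f>8: break
    print("place",z,f,o["contact_force"],o["eef_pos"],o["clock"])
E
python3 - <<'E'
from h import *
pick(.588,.306); place(.6207,-.0238)
p,d=cams.camera("scene");cv2.imwrite("pics/s1.png",cv2.resize(p[160:300,180:360],None,fx=4,fy=4))
E
```

```text
grasp 0.311144764029568 39.80929970741272 [0.58819584 0.30611374 0.03238593]
lift 0.31182745933166006 [-0.556897   -0.69118307 -1.28306942] 4.6417
place 0.12599999999999997 15.975010799827915 [-8.01232372  0.93848111 14.68741372] [ 0.62108854 -0.0238434   0.1292732 ] 9.3833
```

View pics/s1.png

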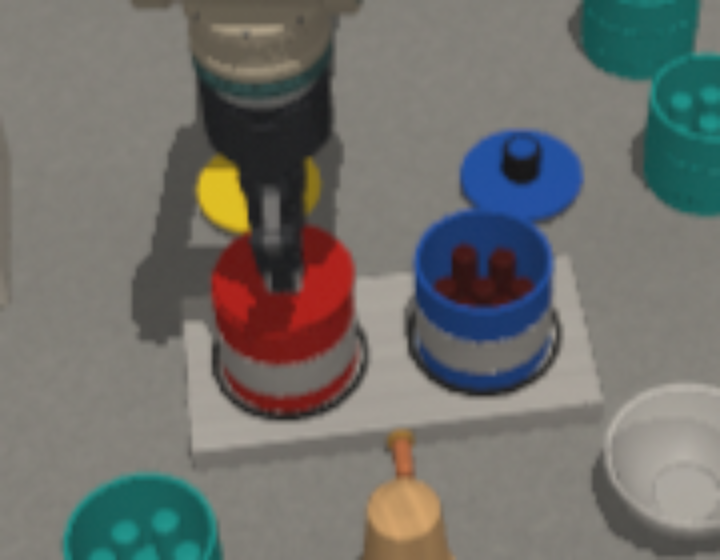

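The red lid is seated on the red canister at crop (284,280), and the TCP height matches a fully home lid. I'll release it and move the blue lid.

Run:
```python
from h import *
x,y,_=r.observe()["eef_pos"]
r.line_to([x,y,.129],v=.03);jaws.open_jaws(); r.line_to([x,y,.22],v=.15)
pick(.4488,.1417); place(.609,.1045)
x,y,_=r.observe()["eef_pos"]
r.line_to([x,y,.129],v=.03);jaws.open_jaws(); r.line_to([x,y,.22],v=.15)
r.goto([.45,.1,.3],D)
for n in("top","scene"):
    p,d=cams.camera(n);cv2.imwrite(f"pics/{n}2.png",p);P=cloud(n,d)
    for nm,c in[("red",(.6207,-.0238)),("blue",(.609,.1045))]: print(n,nm,near(P,c,.06,.104,.118),near(P,c,.035,.128,.15))
    if n=="top": print("post",near(P,(.4937,-.255),.03,.09,.125),r.observe()["clock"])
s=cv2.imread("pics/scene2.png");t=cv2.imread("pics/top2.png")
cv2.imwrite("pics/c2.png",cv2.hconcat([cv2.resize(s[160:300,200:330],(390,420)),cv2.resize(t[130:270,300:430],(390,420))]))
```

```text
grasp 0.31184647677435023 39.48253870010376 [0.44905458 0.14178302 0.03239423]
lift 0.3114284747529668 [-0.04505484 -0.31857056 -1.51505265] 14.8333
place 0.12599999999999997 14.17124634173139 [-8.04276766 -0.90317681 14.03045252] [0.60940446 0.10455186 0.1293532 ] 19.0167
top red (622, array([ 0.6202, -0.0233,  0.0457]), array([ 0.6194, -0.0223,  0.1113])) (75, array([ 0.6205, -0.0228,  0.0142]), array([ 0.62  , -0.022 ,  0.1371]))
top blue (618, array([0.6091, 0.1044, 0.0451]), array([0.608 , 0.1046, 0.1113])) (73, array([0.6084, 0.1045, 0.0137]), array([0.608 , 0.1045, 0.1365]))
post (39, array([ 0.492 , -0.2561,  0.0077]), array([ 0.4937, -0.2538,  0.1085])) 21.425
scene red (690, array([ 0.6214, -0.0248,  0.0468]), array([ 0.6283, -0.0247,  0.1121])) (97, array([ 0.6224, -0.0229,  0.015 ]), array([ 0.6243, -0.0237,  0.1368]))
scene blue (658, array([0.6101, 0.1025, 0.0476]), array([0.6172, 0.1028, 0.112 ])) (94, array([0.6111, 0.1051, 0.0169]), array([0.6131, 0.1026, 0.1372]))
```

View pics/c2.png

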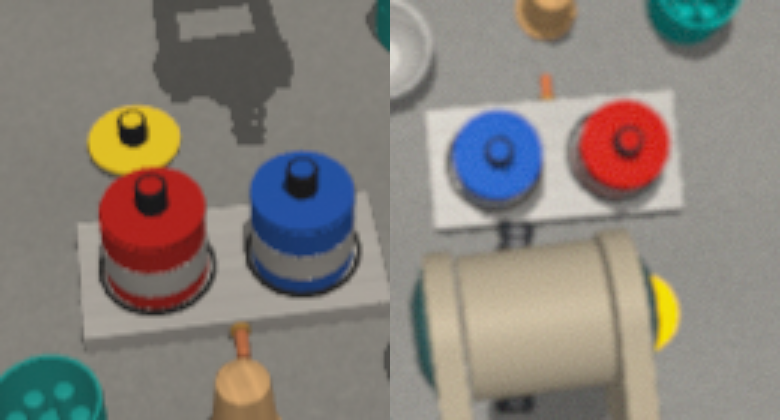

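Both lids are fully home: red at (150,190) and blue at (302,178) in the left crop, with disc tops at 0.111 m and knobs within 1–2 mm of the canister axes. Next I'll grip the post and turn it along its arc, rotating the tool with it.

Run:
```python
from h import *
A=np.array([.4825,-.3005]);P0=np.array([.4935,-.2548]);v=P0-A;phi0=np.degrees(np.arctan2(v[1],v[0]));print(phi0,np.hypot(*v))
r.goto([*P0,.19],[180,0,phi0]); r.line_to([*P0,.101],v=.1); jaws.grasp(40); o=r.observe()
print(o["width"],o["eef_pos"],o["contact_force"])
for a in np.r_[np.arange(7,84,7),84]:
    f=np.radians(phi0-a)
    r.line_to([*(A+.047*np.array([np.cos(f),np.sin(f)])),.101],[180,0,phi0-a],v=.06)
    o=r.observe();w=o["eef_pos"][:2]-A
    print(a,round(phi0-np.degrees(np.arctan2(w[1],w[0])),1),round(np.hypot(*w),4),o["contact_force"].round(1),round(o["width"],3),round(o["clock"],1))
    if np.linalg.norm(o["contact_force"])>45: break
p,d=cams.camera("top");cv2.imwrite("pics/t3.png",p)
s,_=cams.camera("scene");cv2.imwrite("pics/c3.png",cv2.hconcat([cv2.resize(p[180:270,420:510],(390,390)),cv2.resize(s[160:250,110:200],(390,390))]))
```

```text
76.46633819879455 0.047005212476915754
0.16830837092169074 [ 0.49518878 -0.25522947  0.10148323] [10.60085521 -3.2448976  -4.06257495]
7 7.3 0.0471 [ 1.9 -0.1  2.9] 0.169 24.8
14 13.4 0.0468 [-4.4  1.9  5.1] 0.171 25.1
21 21.0 0.047 [-0.2  1.1  4.3] 0.169 25.4
28 28.0 0.0472 [1.1 1.8 5.6] 0.167 25.7
35 34.7 0.0474 [0.4 3.7 5.4] 0.169 25.9
42 40.4 0.0473 [-3.2  6.4  9.1] 0.169 26.2
49 48.0 0.0476 [1.4 5.6 7. ] 0.17 26.5
56 55.2 0.048 [3.8 5.  5.6] 0.172 26.8
63 61.6 0.0483 [5.5 6.  5.3] 0.169 27.0
70 67.4 0.0484 [ 3.9 11.7  6.7] 0.17 27.3
77 74.8 0.0488 [9.7 8.7 3.6] 0.171 27.6
84 82.0 0.0492 [13.3  5.2  1.6] 0.172 27.9
```

View pics/c3.png

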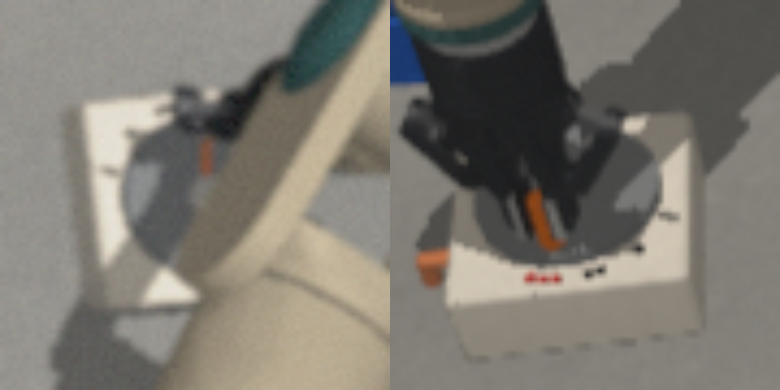

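The orange post is now beside the three red dots (right crop: post (540,225), dots (543,278)), at about 82° or 1.43 rad. I'll hold briefly, check it is still, and hand in.

Run:
```python
from h import *
r.pause(1.0);o=r.observe();w=o["eef_pos"][:2]-[.4825,-.3005]
a=76.47-np.degrees(np.arctan2(w[1],w[0]));print(a,o["contact_force"],np.abs(o["dq"]).max(),o["finger_force"],o["clock"])
P=cloud("scene",cams.camera("scene")[1])
for c in[(.6207,-.0238),(.609,.1045)]: print(near(P,c,.035,.128,.15))
if a>78: print(r.close_job())
```

```text
81.85606357327443 [13.01345505  5.62713146  1.46618283] 0.07201777987456584 41.34740710258484 28.9583
(94, array([ 0.6221, -0.0229,  0.0153]), array([ 0.6242, -0.0241,  0.137 ]))
(95, array([0.6113, 0.1023, 0.0153]), array([0.6127, 0.1025, 0.1369]))
the job is handed in; nothing more can be done
None
```

I handed the job in at about 29 s, with both lids fully home on the canisters of their colour and the arm still holding the dial at the third click (about 1.43 rad); the judge's verdict was not shown.

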